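# Power up the bench router and extender in order

## Robot

A 6-joint arm with a two-finger parallel gripper is mounted at the origin on the work surface. World frame = base frame: x ahead of the robot, y to its left, z up, the work surface at z = 0. Lengths are in m, angles in rad, forces in N, time in s.
With the tool pointing down it reaches from about 0.425 to 0.95 m from the base axis. Payload 3.5 kg.
Tool frame: the origin (TCP) lies on the centre line of the jaws, within the pads' length; the fingertips stand 14 mm ahead of it and the grasp point (between the pads) lies 5 mm behind it (tips_ahead is the distance from the TCP to the fingertips, in m); y points along the fingers, z is the direction in which the jaws open and shut, and the axes are right-handed (so a half turn about y gives the same grasp; the last joint's range is limited). The gripper opens to 85 mm and grips with 20 to 120 N. Pads are 22 mm wide; open, the fingers measure 114 mm over their backs; the gripper's body (76 mm by 85 mm) begins 54 mm behind the grasp point. The pads swing forward as they close: fully open they stand 13 mm farther back than shut.
Start: joints at [-1.42, 0.286, 1.577, -0, 1.279, -0.15], TCP at [0.2, -0.645, 0.245] pointing down, gripper open.
Joint ranges: [-2.77, 2.77], [-0.9, 2.22], [0.21, 2.48], [-1.53, 4.67], [0.24, 2.81], [-2.84, 2.84]. Speed limits (rad/s): [2.79, 2.79, 3.14, 3.14, 3.14, 3.14].

## Interface

Orientations are given as a unit quaternion [x, y, z, w].
In Python, from plant import get_state, read_camera, sign_off, tips_ahead gives the robot as it stands.
- The arm moves only by the tool send_rows, never from a script. Its argument "plan" is a list of rows, each a list of 2 entries, a list of its own where there are three numbers: the shift along the tool's x, y, z in units of 12 cm (1.0 is 12 cm), then the turn, a rotation vector about the tool's x, y, z in units of 360 degrees (1.0 is 360 degrees). In form: [[[tx, ty, tz], [rx, ry, rz]], ...]. A call has 1 to 12 rows; each row shifts and turns the commanded pose from where the row before left it, along the tool's axes as they then stand; what a row does not reach is not made up. A row lasts 1/10 s, in which the tool goes at most 50 mm and 8.59 degrees, less where a joint would pass 70% of its speed; a pose out of reach is approached as far as the arm can. A call with a number of a shift or a turn outside -1 to 1 is refused whole. A call with a gripper value outside its range is refused whole. "gripper" is the closure, from 0 (fully open) to 1 (shut), set as the call begins (left out, the last holds). The fingers move at their own pace and stop on an object; "grip_force" is the grip in N (left out, the last holds). Time passes only in rows, so rows that do not move let the fingers close. It gives the time, the measured TCP pose, the force and the opening at its end, in the units of the state.
- get_state(): the state, without advancing time (a new reading comes with each control period).
- read_camera(name): name is "side" or "top" or "wrist"; returns a dict with "img" (384x512x3 uint8, blue, green, red), "fx", "fy", "cx", "cy" (pixels), "world_from_camera" (4x4, takes a point from camera to world coordinates); the wrist camera has in their place "mount" (4x4, takes a point from camera to tool coordinates, whose origin is the TCP and whose axes are the tool frame's). Camera axes: x right, y down, z forward; pixel columns grow to the right and rows downward; lengths in m; the calibration is good to about 2 mm. A picture is of the moment at which its call begins: read the wrist's pose just before it. There is no depth.
- sign_off(): hands the job in, once; it reports no verdict.
The state is a dict: "time": time; "qpos": joint angles; "dq": joint speeds; "joint_efforts": joint torques, N m; "eef_pos": TCP position; "tcp_rot": TCP orientation; "contact_force": force on the tool from outside, world axes, zero at the start; "wrist_torque": the same for the moment, N m; "opening": opening from 0.0 (shut) to 1.0 (fully open).
Only numpy, scipy, OpenCV 4.12 (cv2) and the standard library are available. Lean on these libraries where they do the work, as an engineer would, in place of code of your own. Each camera call takes 0.05 s, during which the arm holds its last target. There are 200 camera calls.

## Task

Power up the bench at the switched power bar by tipping three rocker switches on, each with a light push of the fingertips on its raised front end: first the main switch (the widest rocker, alone at the end of the bar), then the switch in front of the plug-in router with two aerials, then the one in front of the extender with a single aerial. Leave the other two switches off, and do not shift or lift the bar, pull out anything plugged into it, or move the things standing about.

Things in the scene. Friction and masses are not known exactly. Their poses are not given: they have to be found in the camera images.
- bar: switched power bar, lying loose (about 1.3 kg) on the bench: 110 (x) by 360 (y) by 45 mm high. Origin: centre of its underside; z up, y along it, -x its front (towards the robot, within 0.3 rad). Rocker switches in a row at x = -33 mm: main at y = +142, outlet switches at +70, +4, -62, -128. Sockets at x = +24, each behind its own switch; only a small breaker stud behind the main
- sw_main (a joint): main switch, the widest rocker (30 by 30 mm), at the bar's +y end. 0 = off, 0.35 rad = on. Pivot: its middle line along the bar's y, 49 mm above the bench. Off: front half up at 20 degrees (edge 54 mm above the bench), rear half level at 49 mm; on: the reverse. Over-centre spring: about 6 N near the front edge starts it, it snaps over half way (about 2.5 mm down) and stays
- sw_main_press (a point): point on the face of the main rocker's front half, 11 mm from the pivot line: the place to press. Moves with the rocker: about 53 mm above the bench when off, 49 mm when on
- sw_1 (a joint): switch of socket 1 (bar y = +70 mm): rocker 28 mm (bar x) by 18 mm (bar y), works like the main switch (0 = off, 0.35 rad = on, front half up when off, front edge 54 mm above the bench, level at 49 mm when on), starts to move at about 4.5 N
- sw_1_press (a point): point on the face of that rocker's front half, 11 mm from its pivot line: the place to press; moves with the rocker, about 53 mm above the bench when off, 49 mm when on
- outlet_1 (a point): centre of socket 1, on its plug axis at the level of the bar's top face, 57 mm behind the pivot of sw_1
- sw_2 (a joint): switch of socket 2 (bar y = +4 mm): rocker 28 mm (bar x) by 18 mm (bar y), works like the main switch (0 = off, 0.35 rad = on, front half up when off, front edge 54 mm above the bench, level at 49 mm when on), starts to move at about 4.5 N
- sw_2_press (a point): point on the face of that rocker's front half, 11 mm from its pivot line: the place to press; moves with the rocker, about 53 mm above the bench when off, 49 mm when on
- outlet_2 (a point): centre of socket 2, on its plug axis at the level of the bar's top face, 57 mm behind the pivot of sw_2
- sw_3 (a joint): switch of socket 3 (bar y = -62 mm): rocker 28 mm (bar x) by 18 mm (bar y), works like the main switch (0 = off, 0.35 rad = on, front half up when off, front edge 54 mm above the bench, level at 49 mm when on), starts to move at about 4.5 N
- sw_3_press (a point): point on the face of that rocker's front half, 11 mm from its pivot line: the place to press; moves with the rocker, about 53 mm above the bench when off, 49 mm when on
- outlet_3 (a point): centre of socket 3, on its plug axis at the level of the bar's top face, 57 mm behind the pivot of sw_3
- sw_4 (a joint): switch of socket 4 (bar y = -128 mm): rocker 28 mm (bar x) by 18 mm (bar y), works like the main switch (0 = off, 0.35 rad = on, front half up when off, front edge 54 mm above the bench, level at 49 mm when on), starts to move at about 4.5 N
- sw_4_press (a point): point on the face of that rocker's front half, 11 mm from its pivot line: the place to press; moves with the rocker, about 53 mm above the bench when off, 49 mm when on
- outlet_4 (a point): centre of socket 4, on its plug axis at the level of the bar's top face, 57 mm behind the pivot of sw_4
- router: plug-in router: white block 82 (x, from -22 to +60) by 60 (y) by 38 mm high with TWO black stub aerials leaning back from its rear end, tips 83 mm above the bar's top face. Just pushed into one of the four sockets, loose. Origin on its plug axis at the level of the bar's top face, so over the socket it sits in; axes as the bar's
- extender: plug-in extender: white block 66 (x, from -22 to +44) by 50 (y) by 32 mm high with ONE black stub aerial leaning back from the middle of its rear end, tip 78 mm above the bar's top face. Loose in a socket. Origin on its plug axis at the level of the bar's top face, so over the socket it sits in; axes as the bar's
- charger: plug-in USB charger: white cube 44 by 44 by 34 mm high with two slots on top, no aerial. Loose in a socket. Origin on its plug axis at the level of the bar's top face, so over the socket it sits in; axes as the bar's
- blank: white blanking cap of the unused socket: flat disc 45 mm across, 3 mm high, with a small ridge to 9 mm. Loose. Origin on its plug axis at the level of the bar's top face, so over the socket it sits in; axes as the bar's
- mag_aerial: bystander: loose magnetic-foot aerial standing upright behind the bar, foot 36 mm across, 130 mm high; origin under its foot
- driver: bystander: loose screwdriver, 170 mm long, lying in front of the bar; origin under its middle
- mug: bystander: white mug, 80 mm across, 92 mm high, near the bar's -y end; origin under its centre
Not all that is in view belongs to the job. Leave any brown or yellow look-alike of the blank alone.

How it is judged:
On the way, in this order (a step that is already met when the one before it is completed fails the run):
1. the main switch is on and all four outlet switches are still off (value of joint sw_main above 0.28 rad and value of joint each of sw_1, sw_2, sw_3, sw_4 below 0.07 rad), for 0.1 s.
2. the switch in front of the router is on, the extender's still off (value of joint sw_main above 0.28 rad and ((horizontal distance between router and outlet_1 below 0.02 m and value of joint sw_1 above 0.28 rad) or (horizontal distance between router and outlet_2 below 0.02 m and value of joint sw_2 above 0.28 rad) or (horizontal distance between router and outlet_3 below 0.02 m and value of joint sw_3 above 0.28 rad) or (horizontal distance between router and outlet_4 below 0.02 m and value of joint sw_4 above 0.28 rad)) and ((horizontal distance between extender and outlet_1 below 0.02 m and value of joint sw_1 below 0.07 rad) or (horizontal distance between extender and outlet_2 below 0.02 m and value of joint sw_2 below 0.07 rad) or (horizontal distance between extender and outlet_3 below 0.02 m and value of joint sw_3 below 0.07 rad) or (horizontal distance between extender and outlet_4 below 0.02 m and value of joint sw_4 below 0.07 rad))), for 0.1 s.
3. the switch in front of the extender is on as well (value of joint sw_main above 0.28 rad and ((horizontal distance between router and outlet_1 below 0.02 m and value of joint sw_1 above 0.28 rad) or (horizontal distance between router and outlet_2 below 0.02 m and value of joint sw_2 above 0.28 rad) or (horizontal distance between router and outlet_3 below 0.02 m and value of joint sw_3 above 0.28 rad) or (horizontal distance between router and outlet_4 below 0.02 m and value of joint sw_4 above 0.28 rad)) and ((horizontal distance between extender and outlet_1 below 0.02 m and value of joint sw_1 above 0.28 rad) or (horizontal distance between extender and outlet_2 below 0.02 m and value of joint sw_2 above 0.28 rad) or (horizontal distance between extender and outlet_3 below 0.02 m and value of joint sw_3 above 0.28 rad) or (horizontal distance between extender and outlet_4 below 0.02 m and value of joint sw_4 above 0.28 rad))), for 0.1 s.
At the end, for the whole second after the job is handed in: Main switch, the router's switch and the extender's switch are on (over 0.28 of 0.35 rad), the charger's and the blanked socket's are off (under 0.07 rad), and all four plugs still sit in their sockets (within 20 mm of the socket's axis and 5 mm of its face) with the bar at rest (all of step 3 and ((horizontal distance between charger and outlet_1 below 0.02 m and value of joint sw_1 below 0.07 rad) or (horizontal distance between charger and outlet_2 below 0.02 m and value of joint sw_2 below 0.07 rad) or (horizontal distance between charger and outlet_3 below 0.02 m and value of joint sw_3 below 0.07 rad) or (horizontal distance between charger and outlet_4 below 0.02 m and value of joint sw_4 below 0.07 rad)) and ((horizontal distance between blank and outlet_1 below 0.02 m and value of joint sw_1 below 0.07 rad) or (horizontal distance between blank and outlet_2 below 0.02 m and value of joint sw_2 below 0.07 rad) or (horizontal distance between blank and outlet_3 below 0.02 m and value of joint sw_3 below 0.07 rad) or (horizontal distance between blank and outlet_4 below 0.02 m and value of joint sw_4 below 0.07 rad)) and linear speed of bar below 0.02 m/s and z of each of router, extender, charger, blank in the frame of bar below 0.05 m); the robot touches nothing.
It fails at once if switched in the wrong order: an outlet on while the main switch is off, or the extender on while the router is off ((value of joint sw_main below 0.2 rad and value of joint any of sw_1, sw_2, sw_3, sw_4 above 0.2 rad) or (((horizontal distance between extender and outlet_1 below 0.02 m and value of joint sw_1 above 0.2 rad) or (horizontal distance between extender and outlet_2 below 0.02 m and value of joint sw_2 above 0.2 rad) or (horizontal distance between extender and outlet_3 below 0.02 m and value of joint sw_3 above 0.2 rad) or (horizontal distance between extender and outlet_4 below 0.02 m and value of joint sw_4 above 0.2 rad)) and ((horizontal distance between router and outlet_1 below 0.02 m and value of joint sw_1 below 0.2 rad) or (horizontal distance between router and outlet_2 below 0.02 m and value of joint sw_2 below 0.2 rad) or (horizontal distance between router and outlet_3 below 0.02 m and value of joint sw_3 below 0.2 rad) or (horizontal distance between router and outlet_4 below 0.02 m and value of joint sw_4 below 0.2 rad)))).
It fails at once if the charger's or the blanked socket's switch is tipped (((horizontal distance between charger and outlet_1 below 0.02 m and value of joint sw_1 above 0.2 rad) or (horizontal distance between charger and outlet_2 below 0.02 m and value of joint sw_2 above 0.2 rad) or (horizontal distance between charger and outlet_3 below 0.02 m and value of joint sw_3 above 0.2 rad) or (horizontal distance between charger and outlet_4 below 0.02 m and value of joint sw_4 above 0.2 rad)) or ((horizontal distance between blank and outlet_1 below 0.02 m and value of joint sw_1 above 0.2 rad) or (horizontal distance between blank and outlet_2 below 0.02 m and value of joint sw_2 above 0.2 rad) or (horizontal distance between blank and outlet_3 below 0.02 m and value of joint sw_3 above 0.2 rad) or (horizontal distance between blank and outlet_4 below 0.02 m and value of joint sw_4 above 0.2 rad))).
It fails at once if the bar or a switch is pushed hard (over 30 N) (contact force between any of the fingers, the arm and bar above 30 N).
It fails at once if the bar or something plugged into it is shifted by more than 20 mm, the bar lifted by more than 8 mm or a plug by more than 5 mm (distance of any of bar, router, extender, charger, blank from where it was at the start of the episode above 0.02 m or height (world z) of bar above 0.008 m or z of any of router, extender, charger, blank in the frame of bar above 0.05 m).
It fails at once if the standing aerial, the screwdriver or the mug is moved by more than 20 mm (distance of any of mag_aerial, driver, mug from where it was at the start of the episode above 0.02 m).
It also fails if it takes over 45 s, if anything falls off the work surface, if the arm or the gripper's body presses on something with over 40 N, if the wrist force passes 120 N, or if a joint passes its speed limit or range.

## Working session

There is one attempt and no reset: what is moved stays moved. The work goes in short steps, Python scripts to look and compute and a tool call to move; the robot and the scene stay as the last step left them, time stands still between calls to the robot, and variables do not carry over. Pictures are saved under pics/ and viewed, about 8 in all and at most 12, crops included, and the job is handed in when it is done.

Besides the shell and the picture viewer there is one more tool, called after "Request:" in YAML: its name, and indented under it one key for each argument. send_rows: Moves the arm, as the interface text tells. Its arguments: {"type":"object","properties":{"plan":{"type":"array"},"gripper":{"type":"number"},"grip_force":{"type":"number"}},"required":["plan"]}

```bash
mkdir -p pics
python3 - <<'E'
from plant import *
import cv2,numpy as np
s=get_state();print(s['time'],s['eef_pos'],s['tcp_rot'],s['contact_force'],s['opening'],tips_ahead)
for n in ['top','side']:
    c=read_camera(n);cv2.imwrite(f'pics/{n}0.png',c['img']);print(n,c['fx'],c['fy'],c['cx'],c['cy'],np.round(c['world_from_camera'],4).tolist())
E
```

```text
0.0 [ 0.1999038  -0.64407282  0.24397612] [-0.10595373  0.69993677 -0.69831321  0.10592917] [-0.34838136  0.08975648 -0.8244413 ] 1.0003272753955024 0.014
top 404.70344665826195 404.70344665826195 262.75329725066956 194.44995150583352 [[-0.0095, -0.9816, 0.1905, 0.4587], [-0.9999, 0.0071, -0.0132, -0.0223], [0.0116, -0.1906, -0.9816, 1.019], [0.0, 0.0, 0.0, 1.0]]
side 487.341514237825 487.341514237825 254.9270529824049 191.5968650875762 [[-0.9385, -0.2028, 0.2795, 0.3389], [-0.3453, 0.5487, -0.7613, 0.7598], [0.001, -0.811, -0.585, 0.6779], [0.0, 0.0, 0.0, 1.0]]
```

View pics/top0.png

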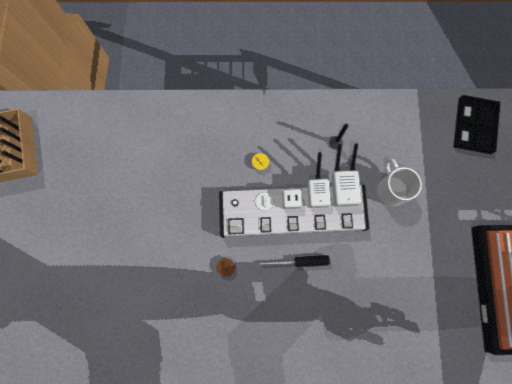

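View pics/side0.png

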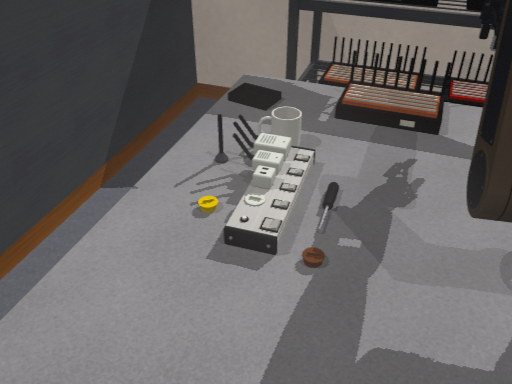

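The top view shows the main switch at (236,226) and the outlet switches at x≈265, 292, 320 and 347. Behind them are the blank (263,201), the charger (292,198), a block with one aerial (319,192) and a block that seems to have two (347,187). The mag aerial's foot is at (336,142). I'll confirm with an enlarged crop and measure the switches.

```bash
cat > h.py <<'E'
import cv2,numpy as np
def ray(c,u,v,z,T=None):
    T=c['world_from_camera'] if T is None else T
    d=T[:3,:3]@np.array([(u-c['cx'])/c['fx'],(v-c['cy'])/c['fy'],1]);o=T[:3,3]
    return o+d*(z-o[2])/d[2]
def proj(c,p,T=None):
    T=c['world_from_camera'] if T is None else T
    q=T[:3,:3].T@(np.asarray(p)-T[:3,3]);return np.array([c['fx']*q[0]/q[2]+c['cx'],c['fy']*q[1]/q[2]+c['cy']])
E
python3 - <<'E'
from plant import *
from h import *
c=read_camera('top');im=c['img']
cr=cv2.resize(im[120:275,205:380],None,fx=4,fy=4,interpolation=cv2.INTER_CUBIC);cv2.imwrite('pics/crop1.png',cr)
# dark frames of switches
g=cv2.cvtColor(im,cv2.COLOR_BGR2GRAY)
m=(g<75).astype(np.uint8);m[:208]=0;m[242:]=0;m[:,:222]=0;m[:,362:]=0
n,l,st,ce=cv2.connectedComponentsWithStats(m)
for i in range(1,n):
    if st[i,4]>15: print(st[i],ce[i].round(1))
for u,v in [(236,226),(265,224.5),(292.5,223.5),(320,222.5),(347,221)]: print(ray(c,u,v,.047).round(4))
E
```

```text
[222 208   2  30  35] [222.1 224.3]
[342 214   6  14  22] [343.  219.2]
[0.5704 0.0299 0.047 ]
[ 0.5735 -0.04    0.047 ]
[ 0.5754 -0.1065  0.047 ]
[ 0.5772 -0.1731  0.047 ]
[ 0.5804 -0.2387  0.047 ]
```

View pics/crop1.png

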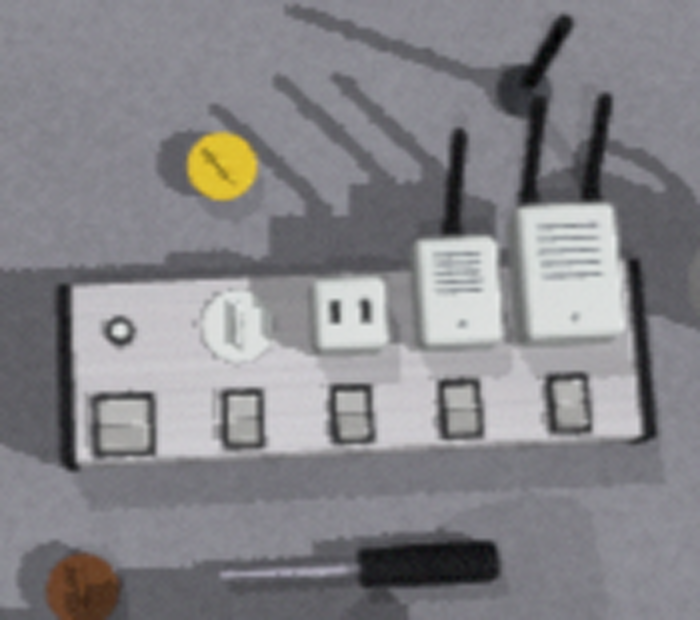

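The crop confirms the assignments. Two aerials rise from the rightmost block at (347,187), so it's the router and its switch is sw_4. One aerial rises from the block at (319,192), so it's the extender on sw_3. The charger is on sw_2 and the blank on sw_1. The switch spacing I measured (main to sw_4, 269 mm) fits the given 270 mm.

```bash
cat >> h.py <<'E'
from scipy.spatial.transform import Rotation as R
px=np.array([(235.6,225.6),(265.4,224.1),(292.6,222.9),(319.9,221.6),(346.9,220.4)]);by=np.array([.142,.070,.004,-.062,-.128])
def delta(s,p,yaw):
    Rc=R.from_quat(s['tcp_rot']);A=Rc.as_matrix()
    # goal: tool y down, tool z along +-bar y
    yb=np.array([-np.sin(yaw),np.cos(yaw),0]);best=None
    for sg in(1,-1):
        z=sg*yb;y=np.array([0,0,-1.]);G=np.column_stack([np.cross(y,z),y,z])
        r=R.from_matrix(A.T@G).as_rotvec()
        if best is None or np.linalg.norm(r)<np.linalg.norm(best):best=r
    d=np.asarray(p)-s['eef_pos']
    return A.T@d/.12,best/(2*np.pi)
E
python3 - <<'E'
from plant import *
from h import *
c=read_camera('top');P=np.array([ray(c,u,v,.047)[:2] for u,v in px])
kx=np.polyfit(by,P[:,0],1);ky=np.polyfit(by,P[:,1],1);yaw=np.arctan2(-kx[0],ky[0])
bx=np.array([np.cos(yaw),np.sin(yaw)]);yb=np.array([-bx[1],bx[0]])
o=P.mean(0)-by.mean()*yb
print(P.round(4).tolist(),'yaw',yaw,'pivot line origin',o)
for n,b in zip(['main',1,2,3,4],by): print(n,(o+b*yb-.013*bx).round(4), (P[list(by).index(b)]-o-b*yb).round(4))
s=get_state();A=R.from_quat(s['tcp_rot']).as_matrix();print(A.round(3))
g=o+.142*yb-.013*bx
print(delta(s,[g[0],g[1],.2],yaw))
E
```

```text
[[0.5714, 0.0309], [0.5744, -0.041], [0.5768, -0.1067], [0.5794, -0.1729], [0.5818, -0.2385]] yaw 0.03863605138012474 pivot line origin [ 0.57697692 -0.11085851]
main [0.5585 0.0305] [-0.0001 -0.0002]
1 [ 0.5613 -0.0414] [ 0.0002 -0.0001]
2 [ 0.5638 -0.1074] [-0.      0.0001]
3 [ 0.5664 -0.1733] [ 0.0001 -0.0001]
4 [ 0.5689 -0.2393] [-0.0001  0.0002]
[[-0.955 -0.     0.296]
 [-0.296  0.001 -0.955]
 [-0.    -1.    -0.001]]
(array([-4.51965222,  0.37808813, -4.48533013]), array([ 2.41381837e-04,  4.17194181e-02, -6.03370919e-06]))
```

Request:
send_rows:
  plan:
    - [[0,0,0],[0,0.0209,0]]
    - [[0,0,0],[0,0.0209,0]]
    - [[-0.128,0,-0.22],[0,0,0]]
    - [[-0.128,0,-0.22],[0,0,0]]
    - [[-0.128,0,-0.22],[0,0,0]]
    - [[-0.128,0,-0.22],[0,0,0]]
    - [[-0.128,0,-0.22],[0,0,0]]
    - [[-0.128,0,-0.22],[0,0,0]]
    - [[-0.128,0,-0.22],[0,0,0]]
    - [[-0.128,0,-0.22],[0,0,0]]
    - [[-0.128,0,-0.22],[0,0,0]]
    - [[-0.128,0,-0.22],[0,0,0]]
  gripper: 1

```text
time: 1.4
eef_pos: [0.3438, -0.3737, 0.2452]
tcp_rot: [-0.013, 0.707, -0.707, 0.013]
contact_force: [0.7, 0.5, 0.4]
opening: -0.0
```

Request:
send_rows:
  plan:
    - [[-0.128,0,-0.22],[0,0,0]]
    - [[-0.128,0,-0.22],[0,0,0]]
    - [[-0.128,0,-0.22],[0,0,0]]
    - [[-0.128,0,-0.22],[0,0,0]]
    - [[-0.128,0,-0.22],[0,0,0]]
    - [[-0.128,0,-0.22],[0,0,0]]
    - [[-0.128,0,-0.22],[0,0,0]]
    - [[-0.128,0,-0.22],[0,0,0]]
    - [[-0.128,0,-0.22],[0,0,0]]
    - [[-0.128,0,-0.22],[0,0,0]]
    - [[-0.128,0,-0.22],[0,0,0]]
    - [[-0.128,0,-0.22],[0,0,0]]

```text
time: 2.6
eef_pos: [0.5158, -0.0501, 0.2452]
tcp_rot: [0.014, -0.707, 0.707, -0.014]
contact_force: [0.7, -0.5, -0.2]
opening: 0.003
```

Request:
send_rows:
  plan:
    - [[-0.128,0,-0.22],[0,0,0]]
    - [[-0.128,0,-0.22],[0,0,0]]
    - [[-0.128,0,-0.22],[0,0,0]]
    - [[0,0,0],[0,0,0]]
    - [[0,0,0],[0,0,0]]
    - [[0,0,0],[0,0,0]]

```text
time: 3.2
eef_pos: [0.5581, 0.0288, 0.2451]
tcp_rot: [0.014, -0.707, 0.707, -0.013]
contact_force: [0.5, 0.0, 0.6]
opening: 0.001
```

Run:
```python
from plant import *
import plant
from h import *
s=get_state();print(s['time'],s['eef_pos'],s['contact_force'],s['opening'],plant.tips_ahead)
print(delta(s,[.5585,.0305,.10],.0386))
c=read_camera('wrist');cv2.imwrite('pics/w1.png',c['img'])
T=np.eye(4);T[:3,:3]=R.from_quat(s['tcp_rot']).as_matrix();T[:3,3]=s['eef_pos'];W=T@c['mount']
print(W.round(3))
for z in (.047,):
  for n,p in [('main',(.5714,.0309)),('1',(.5744,-.041)),('2',(.5768,-.1067))]: print(n,proj(c,[*p,z],W))
```

```text
3.2 [0.5581158  0.02883982 0.24508199] [0.50639201 0.03133025 0.57945052] 0.0006762453110306694 0.014
(array([-0.0045683 ,  1.20901002, -0.01402094]), array([-4.15709462e-05, -1.60928931e-04,  1.11776890e-04]))
[[ 0.037 -0.948 -0.317  0.639]
 [-0.999 -0.034 -0.013  0.033]
 [ 0.001  0.317 -0.948  0.374]
 [ 0.     0.     0.     1.   ]]
main [249.5077369  162.47538275]
1 [317.44339351 162.12016258]
2 [379.47291175 162.11310716]
```

View pics/w1.png

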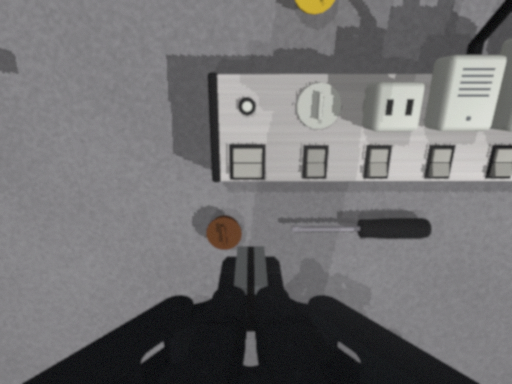

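The wrist view shows the main rocker at (247.5,162), against a predicted (249.5,162.5). The two views agree to about 2 mm. Next I descend to hover above it.

Request:
send_rows:
  plan:
    - [[0,0.232,-0.02],[0,0,0]]
    - [[0,0.232,0],[0,0,0]]
    - [[0,0.232,0],[0,0,0]]
    - [[0,0.232,0],[0,0,0]]
    - [[0,0.232,0],[0,0,0]]
    - [[0,0.232,0],[0,0,0]]
    - [[0,0,0],[0,0,0]]
    - [[0,0,0],[0,0,0]]
    - [[0,0,0],[0,0,0]]

```text
time: 4.15
eef_pos: [0.5598, 0.0313, 0.0803]
tcp_rot: [0.012, -0.707, 0.707, -0.014]
contact_force: [0.1, 0.4, 0.1]
opening: 0.002
```

Request:
send_rows:
  plan:
    - [[0,0.033,0],[0,0,0]]
    - [[0,0.025,0],[0,0,0]]
    - [[0,0.017,0],[0,0,0]]
    - [[0,0.008,0],[0,0,0]]
    - [[0,0,0],[0,0,0]]
    - [[0,0,0],[0,0,0]]

```text
time: 4.75
eef_pos: [0.5585, 0.0319, 0.0684]
tcp_rot: [-0.013, 0.707, -0.707, 0.014]
contact_force: [0.2, -0.5, 0.2]
opening: 0.001
```

Request:
send_rows:
  plan:
    - [[0,0.008,0],[0,0,0]]
    - [[0,0.008,0],[0,0,0]]
    - [[0,0,0],[0,0,0]]
    - [[0,0,0],[0,0,0]]

```text
time: 5.15
eef_pos: [0.5584, 0.0319, 0.067]
tcp_rot: [0.014, -0.707, 0.707, -0.013]
contact_force: [-3.1, 0.3, 4.7]
opening: 0.003
```

Request:
send_rows:
  plan:
    - [[0,0.005,0],[0,0,0]]
    - [[0,0.005,0],[0,0,0]]
    - [[0,0,0],[0,0,0]]
    - [[0,0,0],[0,0,0]]

```text
time: 5.55
eef_pos: [0.5584, 0.0319, 0.0647]
tcp_rot: [-0.013, 0.707, -0.707, 0.013]
contact_force: [-0.8, 0.2, 0.5]
opening: 0.001
```

Contact came at tip height 53 mm, then the force dropped to about zero at 50.7 mm, as it should when the rocker snaps over. I'll rise, check by picture, then go to sw_4.

Request:
send_rows:
  plan:
    - [[0,-0.1,0],[0,0,0]]
    - [[0,-0.2,0],[0,0,0]]
    - [[0,-0.2,0],[0,0,0]]
    - [[0,-0.2,0],[0,0,0]]
    - [[0,0,0],[0,0,0]]
    - [[0,0,0],[0,0,0]]

```text
time: 6.15
eef_pos: [0.5589, 0.0318, 0.1501]
tcp_rot: [0.013, -0.707, 0.707, -0.014]
contact_force: [0.6, 0.5, -1.1]
opening: -0.001
```

Run:
```python
from plant import *
from h import *
s=get_state();print(s['time'],s['eef_pos'],s['contact_force'])
c=read_camera('wrist');s2=read_camera('side')['img']
a=cv2.resize(c['img'][40:300,180:512],None,fx=2,fy=2);b=cv2.resize(s2[130:260,200:350],None,fx=4,fy=4,interpolation=cv2.INTER_CUBIC)
cv2.imwrite('pics/w2.png',np.vstack([cv2.resize(a,(500,300)),cv2.resize(b,(500,300))]) if 0 else a)
```

```text
6.15 [0.55890125 0.03184927 0.1501186 ] [ 0.56668047  0.45413876 -1.10332803]
```

View pics/w2.png

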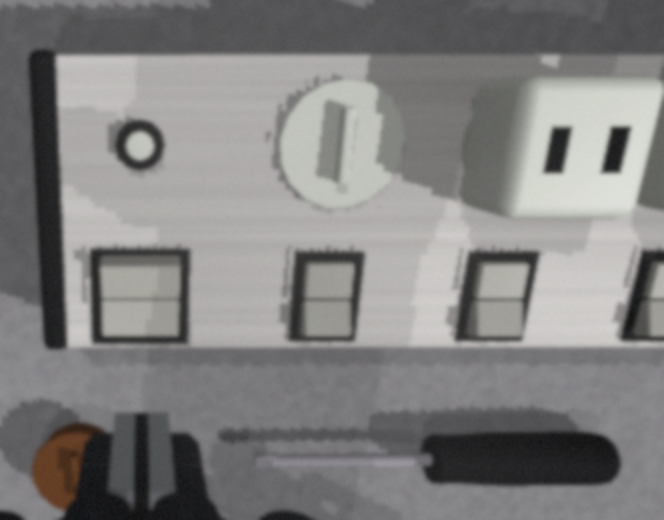

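The main rocker (crop 140,297) now shades opposite to the outlet rockers, with its front half bright and its rear half dark. It's on and the bar hasn't moved. Now to sw_4.

Request:
send_rows:
  plan:
    - [[0,0,0.225],[0,0,0]]
    - [[0,0,0.225],[0,0,0]]
    - [[0,0,0.225],[0,0,0]]
    - [[0,0,0.225],[0,0,0]]
    - [[0,0,0.225],[0,0,0]]
    - [[0,0,0.225],[0,0,0]]
    - [[0,0,0.225],[0,0,0]]
    - [[0,0,0.225],[0,0,0]]
    - [[0,0,0.225],[0,0,0]]
    - [[0,0,0.225],[0,0,0]]
    - [[0,0,0],[0,0,0]]
    - [[0,0,0],[0,0,0]]

```text
time: 7.45
eef_pos: [0.5679, -0.2377, 0.1475]
tcp_rot: [-0.014, 0.708, -0.706, 0.012]
contact_force: [0.3, 1.1, 0.3]
opening: 0.0
```

Run:
```python
from plant import *
from h import *
s=get_state();print(s['time'],s['eef_pos'],s['contact_force'])
print(delta(s,[.5688,-.2379,.070],.0386))
c=read_camera('wrist');T=np.eye(4);T[:3,:3]=R.from_quat(s['tcp_rot']).as_matrix();T[:3,3]=s['eef_pos'];W=T@c['mount']
for n,p in [('3',(.5794,-.1729)),('4',(.5818,-.2385))]: print(n,proj(c,[*p,.047],W))
cv2.imwrite('pics/w3.png',c['img'])
```

```text
7.45 [ 0.56792233 -0.23770704  0.14748318] [0.3303888  1.1088575  0.25633587]
(array([-0.00883828,  0.64566779,  0.00326963]), array([ 0.00034359, -0.00026359,  0.00039133]))
3 [167.38762214 187.90284914]
4 [253.4470873  187.88408975]
```

View pics/w3.png

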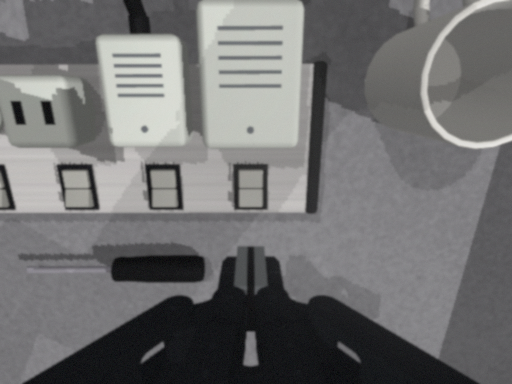

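sw_4 is at (250.5,187), against a predicted (253,188), directly ahead of the fingers and in front of the router. Descending.

Request:
send_rows:
  plan:
    - [[0,0.105,0],[0,0,0]]
    - [[0,0.105,0],[0,0,0]]
    - [[0,0.105,0],[0,0,0]]
    - [[0,0.105,0],[0,0,0]]
    - [[0,0.105,0],[0,0,0]]
    - [[0,0.07,0],[0,0,0]]
    - [[0,0.035,0],[0,0,0]]
    - [[0,0,0],[0,0,0]]
    - [[0,0,0],[0,0,0]]
    - [[0,0,0],[0,0,0]]

```text
time: 8.5
eef_pos: [0.5693, -0.2383, 0.0745]
tcp_rot: [0.013, -0.707, 0.707, -0.014]
contact_force: [0.2, -0.1, 0.8]
opening: -0.001
```

Request:
send_rows:
  plan:
    - [[0,0.012,0],[0,0,0]]
    - [[0,0.012,0],[0,0,0]]
    - [[0,0.008,0],[0,0,0]]
    - [[0,0.008,0],[0,0,0]]
    - [[0,0,0],[0,0,0]]
    - [[0,0,0],[0,0,0]]

```text
time: 9.1
eef_pos: [0.5687, -0.2379, 0.0687]
tcp_rot: [-0.014, 0.707, -0.707, 0.013]
contact_force: [0.1, 0.7, 1.2]
opening: -0.001
```

Request:
send_rows:
  plan:
    - [[0,0.008,0],[0,0,0]]
    - [[0,0.008,0],[0,0,0]]
    - [[0,0,0],[0,0,0]]
    - [[0,0,0],[0,0,0]]

```text
time: 9.5
eef_pos: [0.569, -0.238, 0.0676]
tcp_rot: [0.013, -0.707, 0.707, -0.014]
contact_force: [-1.7, 1.1, 5.2]
opening: -0.0
```

Request:
send_rows:
  plan:
    - [[0,0.006,0],[0,0,0]]
    - [[0,0.006,0],[0,0,0]]
    - [[0,0,0],[0,0,0]]
    - [[0,0,0],[0,0,0]]

```text
time: 9.9
eef_pos: [0.5686, -0.2377, 0.0647]
tcp_rot: [-0.013, 0.707, -0.707, 0.013]
contact_force: [-0.4, 0.3, -0.6]
opening: -0.002
```

The force dropped again at the same height, so sw_4 has snapped. I'll rise, shift +66 mm along the bar to sw_3 and check.

Request:
send_rows:
  plan:
    - [[0,-0.1,0],[0,0,0]]
    - [[0,-0.2,0],[0,0,0]]
    - [[0,-0.2,0],[0,0,0]]
    - [[0,-0.2,0],[0,0,0]]
    - [[0,0,-0.18],[0,0,0]]
    - [[0,0,-0.19],[0,0,0]]
    - [[0,0,-0.18],[0,0,0]]
    - [[0,0,0],[0,0,0]]
    - [[0,0,0],[0,0,0]]
    - [[0,0,0],[0,0,0]]

```text
time: 10.9
eef_pos: [0.5662, -0.172, 0.1491]
tcp_rot: [0.014, -0.707, 0.707, -0.013]
contact_force: [0.2, -0.1, 0.3]
opening: 0.001
```

Run:
```python
from plant import *
from h import *
s=get_state();print(s['time'],s['eef_pos'],s['contact_force'])
print(delta(s,[.5663,-.1719,.070],.0386))
c=read_camera('wrist');cv2.imwrite('pics/w4.png',cv2.resize(c['img'][80:300,60:440],None,fx=2,fy=2))
```

```text
10.9 [ 0.56615631 -0.17198661  0.14914179] [ 0.16889628 -0.13787632  0.26057722]
(array([-0.00142251,  0.65951452, -0.00067462]), array([ 2.28406832e-07, -6.55672988e-05,  4.78735840e-05]))
```

View pics/w4.png

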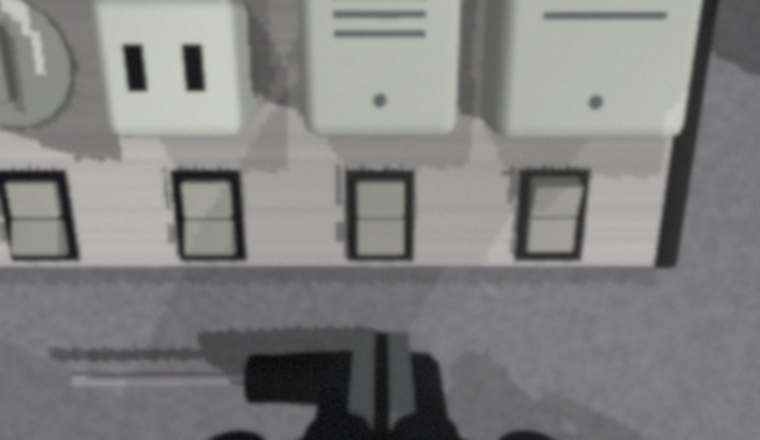

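sw_4 (crop 554,217) now shows a raised rear half, so it's on. sw_3 (380,217) is centred ahead of the fingers and still off.

Request:
send_rows:
  plan:
    - [[0,0.105,0],[0,0,0]]
    - [[0,0.105,0],[0,0,0]]
    - [[0,0.105,0],[0,0,0]]
    - [[0,0.105,0],[0,0,0]]
    - [[0,0.105,0],[0,0,0]]
    - [[0,0.08,0],[0,0,0]]
    - [[0,0.035,0],[0,0,0]]
    - [[0,0.012,0],[0,0,0]]
    - [[0,0.012,0],[0,0,0]]
    - [[0,0,0],[0,0,0]]
    - [[0,0,0],[0,0,0]]

```text
time: 12.05
eef_pos: [0.5666, -0.1721, 0.0704]
tcp_rot: [0.013, -0.707, 0.707, -0.014]
contact_force: [0.2, -0.5, -0.2]
opening: 0.002
```

Request:
send_rows:
  plan:
    - [[0,0.008,0],[0,0,0]]
    - [[0,0.008,0],[0,0,0]]
    - [[0,0,0],[0,0,0]]
    - [[0,0,0],[0,0,0]]

```text
time: 12.45
eef_pos: [0.5663, -0.172, 0.0679]
tcp_rot: [0.013, -0.707, 0.707, -0.014]
contact_force: [0.5, 0.4, 0.1]
opening: 0.004
```

Request:
send_rows:
  plan:
    - [[0,0.008,0],[0,0,0]]
    - [[0,0.006,0],[0,0,0]]
    - [[0,0.006,0],[0,0,0]]
    - [[0,0,0],[0,0,0]]
    - [[0,0,0],[0,0,0]]

```text
time: 12.95
eef_pos: [0.5662, -0.1718, 0.0649]
tcp_rot: [-0.013, 0.707, -0.707, 0.013]
contact_force: [0.3, -0.4, 0.8]
opening: -0.0
```

Request:
send_rows:
  plan:
    - [[0,-0.1,0],[0,0,0]]
    - [[0,-0.2,0],[0,0,0]]
    - [[0,-0.2,0],[0,0,0]]
    - [[0,-0.2,0],[0,0,0]]
    - [[0,0,0],[0,0,0]]
    - [[0,0,0],[0,0,0]]

```text
time: 13.55
eef_pos: [0.5666, -0.1721, 0.1502]
tcp_rot: [0.013, -0.707, 0.707, -0.014]
contact_force: [-0.4, -0.0, -0.0]
opening: -0.001
```

Run:
```python
from plant import *
from h import *
s=get_state();print(s['time'],s['eef_pos'],s['contact_force'])
c=read_camera('wrist');cv2.imwrite('pics/w5.png',cv2.resize(c['img'][80:300,60:440],None,fx=2,fy=2))
```

```text
13.55 [ 0.56659391 -0.17206105  0.15024138] [-0.41512493 -0.03419456 -0.02463686]
```

View pics/w5.png

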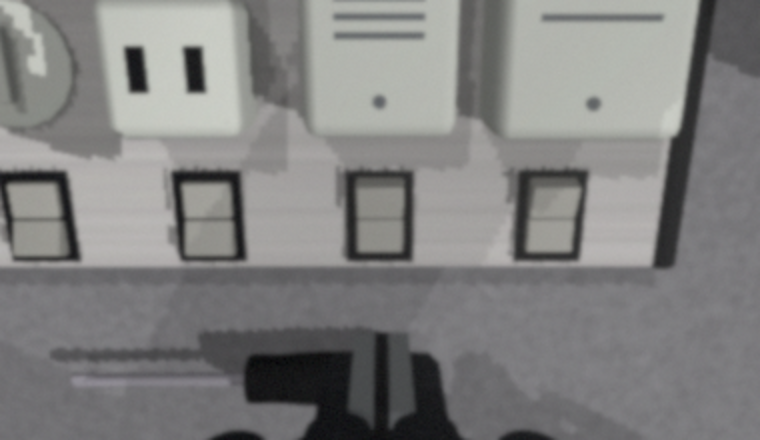

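sw_3 (380,217) now shows the same raised rear edge as sw_4. sw_1 and sw_2 are unchanged and nothing has moved, so I'm handing in.

```bash
python3 -c "from plant import *;print(sign_off())"
```

```text
the job is handed in; nothing more can be done
None
```

I tipped three switches on, in this order: the main switch, sw_4 (router, two aerials), then sw_3 (extender, one aerial). The job was handed in at about 13.6 s; sign-off reports no verdict.

- **Force:** The highest readings I saw were about 5–6 N, on main and sw_4. These are readings taken at the end of each move. On both, the force then fell to nearly zero at a tip height of about 51 mm, which is the snap-over. For sw_3 I never saw the peak, because the last push went through the snap within one move; its reading afterwards was 0.8 N.
- **Switch positions:** The wrist pictures show main, sw_4 and sw_3 with their rear halves raised. The charger's switch (sw_2) and the blank's (sw_1) look unchanged, still off. I last saw main right after pressing it; the final picture doesn't include it.
- **Surroundings:** The bar and plugs in view sat where they were before, and so did the part of the screwdriver that shows. The mug and the standing aerial were not in the final picture. The gripper was clear of everything at about 85 mm above the switches.
- **Disagreement:** The top and wrist cameras differed by about 2 mm along the bar, within the stated calibration.

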